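Latch down the grease trap's lid

TASK

The grease trap on the bench has its lid on, but the draw latches on its two long sides are still thrown open. With the fingertips, push each latch's lever down and in over its centre, so that it snaps fully shut against the side of the tub. Leave the lid seated, and pick up or shove nothing that stands about on the bench.

Things in the scene. Friction and masses are not known exactly. Their poses are not given: they have to be found in the camera images.
- trap: the grease trap: a rectangular stainless tub fixed to the bench, 320 mm along its x, 220 mm along its y, rim 186 mm above the bench; origin at the centre of its underside on the bench, z up. A grey pipe stub stands 45 mm out of each end (its -x and +x faces). A draw latch sits at mid-length of each long side: left on +y, right on -y; its wire loop is hooked over the lid's keeper and stays there.
- lid: the trap's loose stainless lid, 336 x 236 mm, 1.2 kg, seated on the rim; origin at the centre of its underside, 186 mm above the bench; its top face is 190 mm above the bench, and a wire bow handle (110 mm long along its x, 26 mm high) stands along its middle, to 216 mm above the bench. It stays seated.
- latch_left (a joint): turn of the left latch's steel lever about its pivot (rad): 0 = thrown open, leaning outward and 30 degrees above the horizontal (its stop); 2.0 = shut (its stop), hanging down, within 6 degrees of parallel to the tub's side. Dead centre is at 1.34: below it the lever springs back open, beyond it it snaps shut. It takes at most 0.35 N m, some 7 N at the pad.
- pivot_left (a point): centre of the pivot pin of the left latch, fixed on the trap: mid-length of the tub's +y side, 16 mm out from the tub's side and 152 mm above the bench. The pin lies along the trap's x. A wire loop 42 mm wide runs either side of the pivot up to the lid. At any joint value q the lever points from the pivot at 2.094 - q rad from straight down, outward.
- pad_left (a point): middle of the pushed face of the left lever (its upper face when open, its outer face when shut), 50 mm from the pivot; it moves with the lever. The lever is a steel plate 28 mm wide, 3 mm thick, reaching 74 mm from the pivot, its end curled into a lip 7 mm proud of that face; the flat face runs from 10 to 62 mm from the pivot and lies 4.5 mm in front of the line through the pivot.
- latch_right (a joint): turn of the right latch's steel lever about its pivot (rad): 0 = thrown open, leaning outward and 30 degrees above the horizontal (its stop); 2.0 = shut (its stop), hanging down, within 6 degrees of parallel to the tub's side. Dead centre is at 1.34: below it the lever springs back open, beyond it it snaps shut. It takes at most 0.35 N m, some 7 N at the pad.
- pivot_right (a point): centre of the pivot pin of the right latch, fixed on the trap: mid-length of the tub's -y side, 16 mm out from the tub's side and 152 mm above the bench. The pin lies along the trap's x. A wire loop 42 mm wide runs either side of the pivot up to the lid. At any joint value q the lever points from the pivot at 2.094 - q rad from straight down, outward.
- pad_right (a point): middle of the pushed face of the right lever (its upper face when open, its outer face when shut), 50 mm from the pivot; it moves with the lever. The lever is a steel plate 28 mm wide, 3 mm thick, reaching 74 mm from the pivot, its end curled into a lip 7 mm proud of that face; the flat face runs from 10 to 62 mm from the pivot and lies 4.5 mm in front of the line through the pivot.
- basket_waste: bystander: black sink basket waste, 84 mm diameter, 64 mm high, standing beside the trap; origin under its centre
- carton: bystander: blue and white carton, 75 x 75 x 70 mm high, beside the trap; origin under its centre
- tape_roll: bystander: white roll of sealing tape lying flat, 60 mm diameter, 20 mm high, beside the trap; origin under its centre
- elbow: bystander: grey pipe elbow, about 70 x 70 mm, 48 mm high, lying beside the trap; origin under its middle
- bowl: bystander: steel bowl, 150 mm diameter, 60 mm high, at the bench's right (-y); origin under its centre
- spanner: bystander: steel spanner lying at the bench's left (+y); origin under its middle

How it is judged:
At the end, for the whole second after the job is handed in: both latch levers are snapped shut (each joint above 1.9 of 2.0 rad, at rest), the lid is still seated (within 12 mm, risen under 8 mm), and no bystander has moved more than 30 mm or tipped (value of joint each of latch_left, latch_right above 1.9 rad and velocity of joint latch_left between -0.1 and 0.1 rad/s and velocity of joint latch_right between -0.1 and 0.1 rad/s and not (z of lid in the frame of trap above 0.194 m or angle between lid's own z axis and vertical above 0.06 rad or x of lid in the frame of trap above 0.012 m or x of lid in the frame of trap below -0.012 m or y of lid in the frame of trap above 0.012 m or y of lid in the frame of trap below -0.012 m) and not (distance of any of basket_waste, carton, tape_roll, elbow, bowl, spanner from where it was at the start of the episode above 0.03 m or angle between any of basket_waste, carton, tape_roll, elbow, bowl, spanner's own z axis and vertical above 0.5 rad)); the robot touches nothing.
It fails at once if the lid is lifted or pushed off its seat (risen over 8 mm, shifted over 12 mm or tilted over 0.06 rad) (z of lid in the frame of trap above 0.194 m or angle between lid's own z axis and vertical above 0.06 rad or x of lid in the frame of trap above 0.012 m or x of lid in the frame of trap below -0.012 m or y of lid in the frame of trap above 0.012 m or y of lid in the frame of trap below -0.012 m).
It fails at once if something standing about on the bench is picked up, shoved more than 30 mm or knocked over (distance of any of basket_waste, carton, tape_roll, elbow, bowl, spanner from where it was at the start of the episode above 0.03 m or angle between any of basket_waste, carton, tape_roll, elbow, bowl, spanner's own z axis and vertical above 0.5 rad).
It also fails if it takes over 51 s, if anything falls off the work surface, if the arm or the gripper's body presses on something with over 40 N, if the wrist force passes 120 N, or if a joint passes its speed limit or range.

ROBOT

A 6-joint arm with a two-finger parallel gripper is mounted at the origin on the work surface. World frame = base frame: x ahead of the robot, y to its left, z up, the work surface at z = 0. Lengths are in m, angles in rad, forces in N, time in s.
With the tool pointing down it reaches from about 0.25 to 0.775 m from the base axis. Payload 4 kg.
Tool frame: the origin (TCP) lies at the very end of the fingers, on their centre line; the grasp point (between the pads) lies hold_point_z behind it (hold_point_z is the distance from the TCP to the grasp point, in m); z points along the fingers, y is the direction in which the jaws open and shut (so a half turn about z gives the same grasp; the last joint's range is limited). The gripper opens to 94 mm and grips with 3 to 60 N. Pads are 16 mm wide; open, the fingers measure 119 mm over their backs; the gripper's body (75 mm by 177 mm) begins 78 mm behind the grasp point.
Start: joints at [-1.435, 0.087, 1.371, -0, 1.684, -0.103], TCP at [0.13, -0.534, 0.206] pointing down, gripper open.
Joint ranges: [-3.1, 3.1], [-0.76, 2.03], [0.27, 2.55], [-1.08, 4.22], [0.17, 2.65], [-2.57, 2.57]. Speed limits (rad/s): [2.79, 2.79, 3.14, 3.14, 3.14, 3.14].

INTERFACE

Orientations are given as [roll, pitch, yaw] about the fixed x, y, z axes, in that order (R = Rz(yaw) Ry(pitch) Rx(roll)).
In Python, from bench import * gives the robot as it stands.
- The arm moves only by the tool step_arm, never from a script. Its argument "increments" is text: rows parted by semicolons, each of 6 numbers parted by spaces: the shift along the tool's x, y, z in cm, then the turn, a rotation vector about the tool's x, y, z in rad. A call has 1 to 5 rows; each row shifts and turns the commanded pose from where the row before left it, along the tool's axes as they then stand; what a row does not reach is not made up. A row lasts 1/10 s, in which the tool goes at most 50 mm and 8.59 degrees, less where a joint would pass 70% of its speed; a pose out of reach is approached as far as the arm can. A call is refused whole if a number of a shift passes 5 or a number of a turn 0.15, either way. A call with a gripper value outside its range is refused whole. "claw" is the gripper's target within -1 to 1 (shut at 1, half-way at 0, fully open at -1), set as the call begins (left out, the last holds). The fingers move at their own pace and stop on an object; the grip force is fixed at half the most. Time passes only in rows, so rows that do not move let the fingers close. It gives the time, the measured TCP pose, the force and the opening at its end, in the units of the state.
- get_obs(): the state, without advancing time (a new reading comes with each control period).
- snapshot(name): name is "scene" or "side" or "wrist"; returns the picture (384x512x3 uint8, red, green, blue); there is no depth.
- calibration(name): a dict with "camera_matrix" (3x3 intrinsics, pixels), "k1" (the pictures are not rectified: a ray, as slopes to the right and down, at radius r is drawn at 1 + k1 r^2 times it, then the intrinsics apply), "eye" and "orientation" of the camera in the world; the wrist camera has in their place "tool_from_camera" (4x4, takes a point from camera to tool coordinates, whose origin is the TCP and whose axes are the flange's). Camera axes: x right, y up, looking along -z (the intrinsics and any distortion apply to the point x, -y, -z); pixel columns grow to the right and rows downward; lengths in m; the calibration is good to about 2 mm. A picture is of the moment at which its call begins: read the wrist's pose just before it. calibration takes no time and is no camera call.
- close_job(): hands the job in, once; it reports no verdict.
The state is a dict: "time": time; "joint_positions": joint angles; "qvel": joint speeds; "joint_torque": joint torques, N m; "tool_pos": TCP position; "ee_rot": TCP orientation; "wrist_force": force on the tool from outside, world axes, zero at the start; "wrist_torque": the same for the moment, N m; "width": finger opening in m.
Only numpy, scipy, OpenCV 4.12 (cv2) and the standard library are available. Lean on these libraries where they do the work, as an engineer would, in place of code of your own. Each camera call takes 0.05 s, during which the arm holds its last target. There are 200 camera calls.

## Working session

There is one attempt and no reset: what is moved stays moved. The work goes in short steps, Python scripts to look and compute and a tool call to move; the robot and the scene stay as the last step left them, time stands still between calls to the robot, and variables do not carry over. Pictures are saved under pics/ and viewed, about 8 in all and at most 12, crops included, and the job is handed in when it is done.

Besides the shell and the picture viewer there is one more tool, called after "Call:" as name(argument=value, ...) on one line, values as JSON. step_arm: Moves the arm, as the interface text tells. Its arguments: {"type":"object","properties":{"increments":{"type":"string"},"claw":{"type":"number"}},"required":["increments"]}

```bash
mkdir -p pics
python3 - <<'E'
from bench import *
import cv2
o=get_obs();print(o)
for n in("scene","side"):
    cv2.imwrite(f"pics/{n}0.png",cv2.cvtColor(snapshot(n),cv2.COLOR_RGB2BGR)); print(n,calibration(n))
print(calibration("wrist"))
E
```

```text
{'time': 0.0, 'joint_positions': array([-1.43514814e+00,  8.79079523e-02,  1.37225770e+00, -1.03017677e-05,
        1.68360446e+00, -1.03105879e-01]), 'qvel': array([ 0.0007164 ,  0.00035478, -0.00011384,  0.00030608, -0.00147801,
        0.0006033 ]), 'joint_torque': array([ 7.73013599e-04, -3.40187895e+01, -3.02423000e+01,  7.19233369e-02,
        3.30881635e-02, -1.77023749e-04]), 'tool_pos': array([ 0.12998364, -0.53384465,  0.20432816]), 'ee_rot': array([-3.13942570e+00, -2.13926701e-04,  2.38752683e-01]), 'wrist_force': array([-0.0767318 , -0.39166373,  0.28305647]), 'wrist_torque': array([-0.00625819,  0.01437568,  0.00103009]), 'width': 0.09404864433637834}
scene {'camera_matrix': array([[388.12287414,   0.        , 247.989094  ],
       [  0.        , 388.12287414, 185.22548153],
       [  0.        ,   0.        ,   1.        ]]), 'k1': 0.01074665606077782, 'eye': array([ 1.3910845 , -0.1933856 ,  0.82036355]), 'orientation': array([ 0.9019603 , -0.00526305,  1.37565518])}
side {'camera_matrix': array([[486.53226424,   0.        , 254.34708256],
       [  0.        , 486.53226424, 191.67431055],
       [  0.        ,   0.        ,   1.        ]]), 'k1': -0.20090304135406675, 'eye': array([-0.08416788,  0.96062321,  1.40203822]), 'orientation': array([ 0.7498761 , -0.01072133, -2.55455463])}
{'camera_matrix': array([[284.86337636,   0.        , 252.66683815],
       [  0.        , 284.86337636, 198.41760742],
       [  0.        ,   0.        ,   1.        ]]), 'k1': -0.02908633577147141, 'tool_from_camera': array([[ 1.59559869e-04,  9.61307656e-01,  2.75476977e-01,
         8.16299023e-02],
       [ 9.99999978e-01, -1.91888939e-04,  9.04047980e-05,
        -3.30873970e-04],
       [ 1.39767809e-04,  2.75476956e-01, -9.61307665e-01,
        -1.78519864e-01],
       [ 0.00000000e+00,  0.00000000e+00,  0.00000000e+00,
         1.00000000e+00]])}
```

View pics/scene0.png

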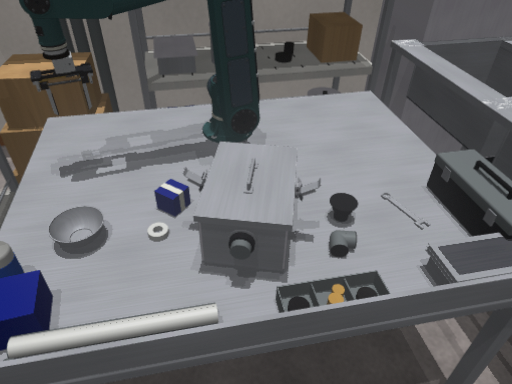

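View pics/side0.png

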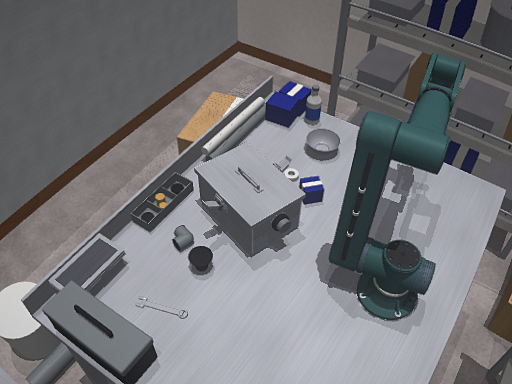

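The scene picture shows the trap at about (250,200), with its levers sticking out at about (197,178) and (310,188). The carton is at (172,197), the tape at (158,231), the basket at (343,207) and the elbow at (343,241). I'll enlarge this for the lid corners.

Run:
```python
import cv2
a=cv2.imread("pics/scene0.png")[130:280,150:350];cv2.imwrite("pics/c1.png",cv2.resize(a,(800,600),interpolation=cv2.INTER_CUBIC))
a=cv2.imread("pics/side0.png")[135:285,165:365];cv2.imwrite("pics/c2.png",cv2.resize(a,(800,600),interpolation=cv2.INTER_CUBIC))
```

```text
(no output)
```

View pics/c1.png

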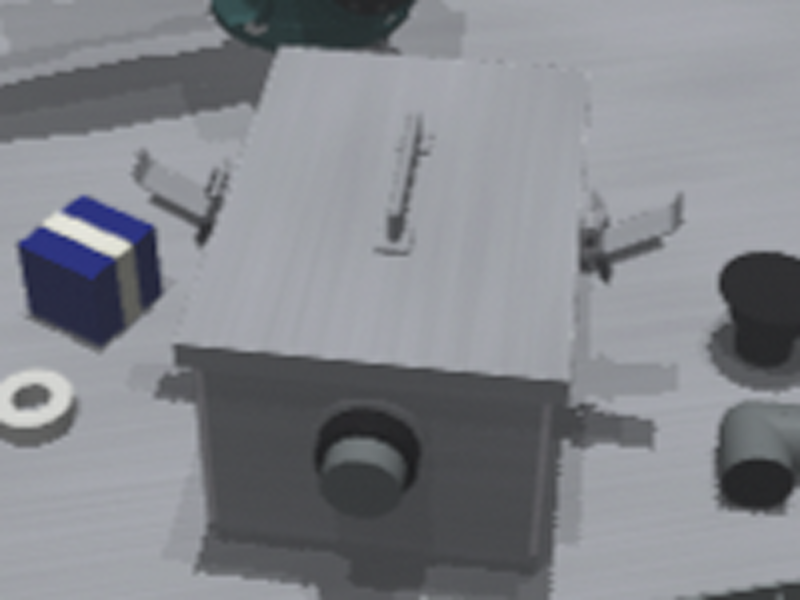

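View pics/c2.png

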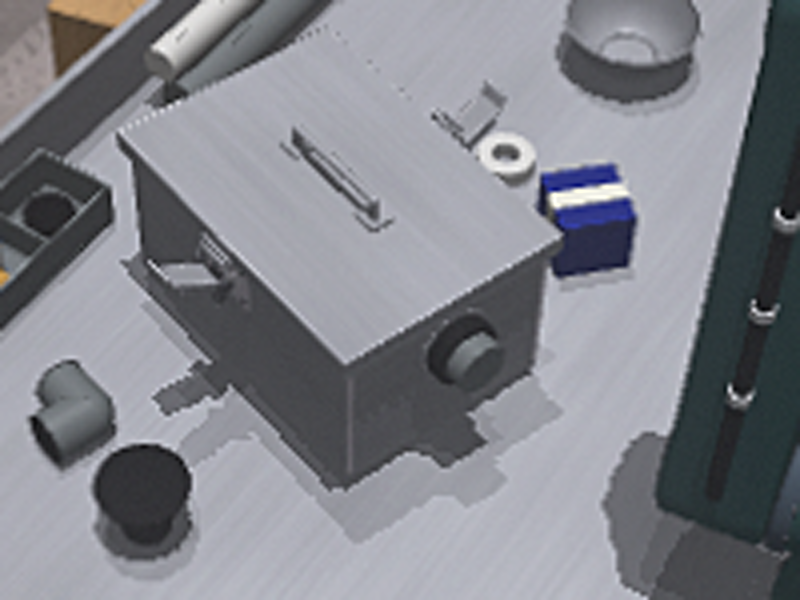

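Crop 1 shows the lid corners at (278,47), (588,70), (570,382) and (175,347). In crop 2 they are at (320,28), (562,240), (347,362) and (120,135). Both levers are open.

```bash
cat > h.py <<'E'
from bench import *
import numpy as np, cv2
from scipy.spatial.transform import Rotation as Ro
from scipy.optimize import least_squares
def cam(n):
    c=calibration(n); return c,np.array(c["eye"]),Ro.from_euler('xyz',c["orientation"]).as_matrix()
def ray(n,uv,z):
    c,e,R=cam(n); K=c["camera_matrix"]
    p=cv2.undistortPoints(np.array([[uv]],float),K,np.array([c["k1"],0,0,0.]))[0,0]
    d=R@np.array([p[0],-p[1],-1]); return e+d*(z-e[2])/d[2]
def crop(n,p):
    o={"scene":(150,130),"side":(165,135)}[n]; return (p[0]/4-.375+o[0],p[1]/4-.375+o[1])
E
python3 - <<'E'
from h import *
P={"scene":[(278,47),(588,70),(570,382),(175,347)],"side":[(562,240),(347,362),(120,135),(320,28)]}
L=np.array([[-.168,-.118],[-.168,.118],[.168,.118],[.168,-.118]])
for n in P:
    W=np.array([ray(n,crop(n,p),.19)[:2] for p in P[n]])
    f=lambda v:(np.c_[np.cos(v[2])*L[:,0]-np.sin(v[2])*L[:,1]+v[0],np.sin(v[2])*L[:,0]+np.cos(v[2])*L[:,1]+v[1]]-W).ravel()
    s=least_squares(f,[.5,0,0]); print(n,W.round(3).tolist(),s.x.round(4),(s.fun*1000).round(1))
for nm,n,p,z in [("carton top","scene",(90,232),.07),("carton","side",(588,195),.07),("tape","scene",(35,398),.02),("tape","side",(507,153),.02),("basket top","scene",(770,285),.064),("basket","side",(143,485),.064),("elbow","scene",(765,450),.03),("elbow","side",(75,410),.03),("bowl","side",(632,25),.06)]:
    print(nm,ray(n,crop(n,p),z).round(3))
E
```

```text
scene [[0.381, -0.08], [0.456, 0.143], [0.775, 0.036], [0.702, -0.186]] [ 0.5785 -0.0217 -0.3211] [ 0.9 -0.5  0.2  0.1  0.3  1.1 -1.3 -0.7]
side [[0.38, -0.072], [0.457, 0.141], [0.77, 0.039], [0.704, -0.181]] [ 0.5776 -0.0183 -0.3197] [ 1.  -5.5 -1.9  5.8  4.5  2.1 -3.6 -2.4]
carton top [ 0.428 -0.238  0.07 ]
carton [ 0.434 -0.239  0.07 ]
tape [ 0.551 -0.288  0.02 ]
tape [ 0.55 -0.29  0.02]
basket top [0.58  0.258 0.064]
basket [0.581 0.262 0.064]
elbow [0.709 0.208 0.03 ]
elbow [0.698 0.214 0.03 ]
bowl [ 0.52  -0.493  0.06 ]
```

Both cameras agree: trap at about (0.578, -0.021), yaw -0.32. The plan is to shut the fingers, set the tool yaw to 1.25 (tool x along the trap's +y) and press straight down 33 mm outside each pivot.

Call:
step_arm(increments="0 0 -1.2 0 0 -0.145; 0 0 -1.2 0 0 -0.145; 0 0 -1.2 0 0 -0.145; 0 0 -1.2 0 0 -0.145; 0 0 -1.2 0 0 -0.145", claw=1)

```text
time: 0.6
tool_pos: [0.1301, -0.5341, 0.2653]
ee_rot: [-3.141, -0.001, 0.97]
wrist_force: [0.1, -0.1, 0.3]
width: 0.0574
```

Call:
step_arm(increments="0 0 0 0 0 -0.145; 0 0 0 0 0 -0.14; 3 1.7 0 0 0 0; 4 2.3 0 0 0 0; 4 2.3 0 0 0 0")

```text
time: 1.1
tool_pos: [0.2251, -0.449, 0.2646]
ee_rot: [-3.141, -0.001, 1.247]
wrist_force: [0.4, -0.7, 0.5]
width: 0.017
```

Call:
step_arm(increments="4 2.3 0 0 0 0; 4 2.3 0 0 0 0; 4 2.3 0 0 0 0; 4 2.3 0 0 0 0; 4 2.3 0 0 0 0")

```text
time: 1.6
tool_pos: [0.398, -0.295, 0.2651]
ee_rot: [-3.141, -0.0, 1.249]
wrist_force: [0.9, -0.3, -0.2]
width: 0.0007
```

Call:
step_arm(increments="4 2.1 0 0 0 0; 4 2.1 0 0 0 0; 4 2.1 0 0 0 0; 3.6 2.1 0 0 0 0; 0 0 0 0 0 0")

```text
time: 2.1
tool_pos: [0.5285, -0.1715, 0.2639]
ee_rot: [-3.14, -0.002, 1.255]
wrist_force: [-0.0, 0.2, -0.5]
width: 0.0002
```

```bash
cat >> h.py <<'E'
def wproj(W):
    c=calibration("wrist");o=get_obs();T=np.eye(4);T[:3,:3]=Ro.from_euler('xyz',o["ee_rot"]).as_matrix();T[:3,3]=o["tool_pos"]
    M=np.linalg.inv(T@c["tool_from_camera"]);p=(M[:3,:3]@np.array(W).T).T+M[:3,3];s=np.c_[p[:,0],-p[:,1]]/-p[:,2:]
    s*=1+c["k1"]*(s**2).sum(1)[:,None];K=c["camera_matrix"];return s*K[0,0]+K[:2,2]
Y=-.32;C=np.array([.578,-.021])
def tw(x,y,z): return [C[0]+np.cos(Y)*x-np.sin(Y)*y,C[1]+np.sin(Y)*x+np.cos(Y)*y,z]
E
cat > look.py <<'E'
from h import *
import sys
sg=float(sys.argv[1]);o=get_obs();print(o["tool_pos"],o["wrist_force"])
P=[tw(0,sg*.126,.152),tw(0,sg*.19,.189),tw(.168,sg*.118,.19),tw(-.168,sg*.118,.19),tw(-.055,0,.19),tw(.055,0,.19)]
q=wproj(P);im=cv2.cvtColor(snapshot("wrist"),cv2.COLOR_RGB2BGR)
for i,p in enumerate(q): cv2.circle(im,tuple(int(v) for v in p.round()),3,(0,0,255) if i<2 else (0,255,0),1)
print(q.round(0).tolist());cv2.imwrite("pics/"+sys.argv[2],im)
E
python3 look.py -1 w1.png
```

```text
[ 0.5285125  -0.17146594  0.26390443] [-0.007678    0.15016941 -0.46239877]
[[252.0, 167.0], [251.0, 239.0], [438.0, 166.0], [66.0, 164.0], [183.0, 16.0], [322.0, 17.0]]
```

View pics/w1.png

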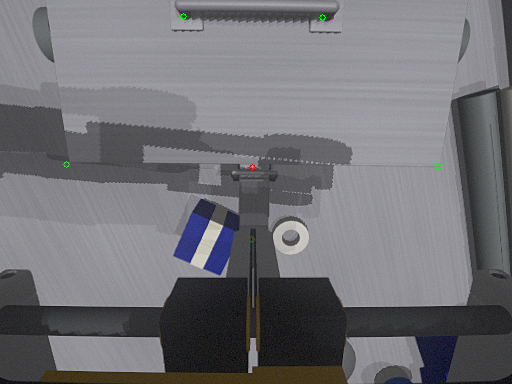

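The wrist picture shows the lid edge at row 164, as predicted, and the handle feet at about (186,20) and (324,20), within 3 px. The lever is near (253,200), partly hidden by the closed fingers. I'll zoom in with the predicted lever outline and TCP drawn on.

Run:
```python
from h import *
o=get_obs();im=cv2.imread("pics/w1.png")
c,s=np.cos(.5236),np.sin(.5236)
P=[tw(x,-.126-r*c+.0045*s,.152+r*s+.0045*c) for x in(-.014,.014) for r in(.010,.062,.074)]+[o["tool_pos"]]
q=wproj(P);print(q.round(0).tolist())
im=cv2.resize(im[140:290,152:352],(800,600),interpolation=cv2.INTER_CUBIC)
for p in q: cv2.circle(im,tuple(int(v) for v in ((p-[152,140]+.375)*4).round()),5,(255,0,255),1)
cv2.imwrite("pics/c3.png",im)
```

```text
[[239.0, 172.0], [238.0, 223.0], [238.0, 236.0], [267.0, 172.0], [267.0, 223.0], [267.0, 236.0], [251.0, 241.0]]
```

View pics/c3.png

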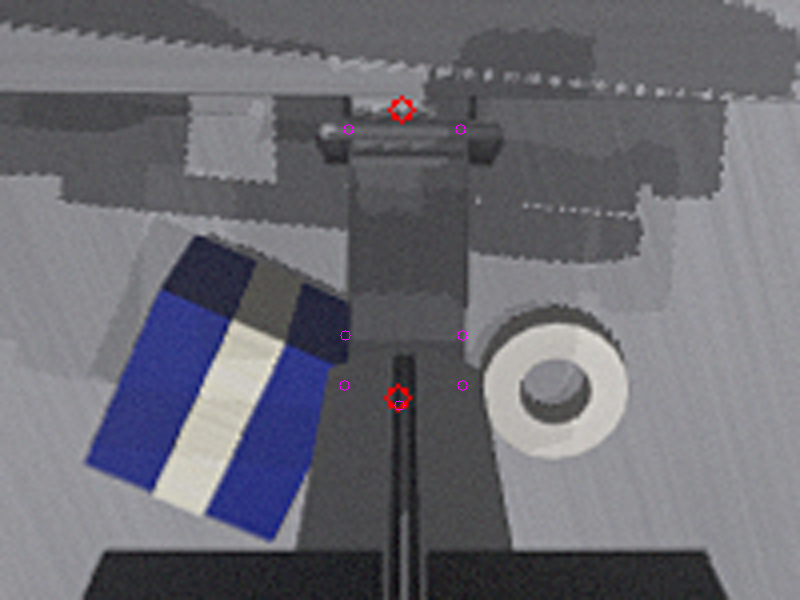

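The predicted lever outline agrees to 1–2 mm, and the fingers sit over the lever's middle. Pressing down now.

Call:
step_arm(increments="0 0 2.5 0 0 0; 0 0 2.5 0 0 0; 0 0 2 0 0 0; 0 0 1 0 0 0; 0 0 1 0 0 0")

```text
time: 2.65
tool_pos: [0.5254, -0.1767, 0.1766]
ee_rot: [3.14, 0.002, 1.247]
wrist_force: [-1.8, 0.1, 7.4]
width: 0.0001
```

Call:
step_arm(increments="0 0 0.8 0 0 0; 0 0 0.8 0 0 0; 0 0 0.8 0 0 0; 0 0 0.8 0 0 0; 0 0 0.8 0 0 0")

```text
time: 3.15
tool_pos: [0.527, -0.1772, 0.1391]
ee_rot: [3.136, 0.001, 1.247]
wrist_force: [-0.3, 1.6, 6.1]
width: 0.0005
```

Call:
step_arm(increments="0 0 0.8 0 0 0; 0 0 0.8 0 0 0; 0 0 0.8 0 0 0; 0 0 0 0 0 0")

```text
time: 3.55
tool_pos: [0.5248, -0.1749, 0.1093]
ee_rot: [-3.138, -0.0, 1.249]
wrist_force: [-0.5, -0.3, -0.3]
width: 0.0003
```

The force rose to 7 N and then fell to nothing, so the lever went over centre. Next I raise the tool and cross above the handle to the left side.

Call:
step_arm(increments="0 0 -3 0 0 0; 0 0 -4 0 0 0; 0 0 -4 0 0 0; 0 0 -5 0 0 0; 0 0 0 0 0 0")

```text
time: 4.05
tool_pos: [0.5288, -0.1764, 0.2804]
ee_rot: [3.126, 0.002, 1.249]
wrist_force: [-0.1, -0.9, 0.7]
width: 0.0002
```

Call:
step_arm(increments="4 0 0 0 0 0; 4 0 0 0 0 0; 4 0 0 0 0 0; 4 0 0 0 0 0; 4 0 0 0 0 0")

```text
time: 4.55
tool_pos: [0.5895, 0.016, 0.2705]
ee_rot: [-3.14, 0.0, 1.249]
wrist_force: [0.1, 0.1, -0.2]
width: 0.0005
```

Call:
step_arm(increments="4 0 0 0 0 0; 4 0 0 0 0 0; 4 0 0 0 0 0; 0 0 0 0 0 0; 0 0 0 0 0 0")

```text
time: 5.05
tool_pos: [0.6272, 0.1289, 0.27]
ee_rot: [-3.14, 0.002, 1.251]
wrist_force: [0.4, -0.2, 0.2]
width: 0.0003
```

Run:
```python
from h import *
print(get_obs()["tool_pos"],get_obs()["wrist_force"])
im=cv2.cvtColor(snapshot("scene"),cv2.COLOR_RGB2BGR)[100:280,140:380];cv2.imwrite("pics/s2.png",cv2.resize(im,(800,600),interpolation=cv2.INTER_CUBIC))
o=get_obs()["tool_pos"][:2]-C;print("trap-frame xy",o@[np.cos(Y),np.sin(Y)],o@[-np.sin(Y),np.cos(Y)])
```

```text
[0.62715409 0.12890318 0.26999844] [ 0.4187999  -0.20198673  0.20397228]
trap-frame xy -0.00021584570038203792 0.1568077227340923
```

View pics/s2.png

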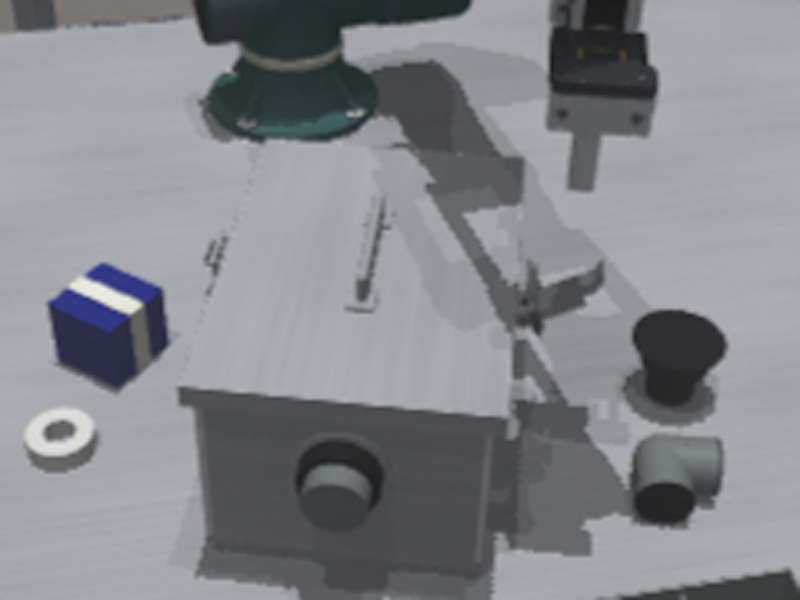

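The right lever no longer sticks out; the lid and bystanders are where they were. The left lever is still open. I'll shift 3 mm outward and press.

Call:
step_arm(increments="0.3 0 2 0 0 0; 0 0 2.5 0 0 0; 0 0 2.5 0 0 0; 0 0 1.2 0 0 0; 0 0 1 0 0 0")

```text
time: 5.6
tool_pos: [0.628, 0.1299, 0.1791]
ee_rot: [-3.141, 0.0, 1.247]
wrist_force: [-0.1, 1.6, 6.9]
width: 0.0007
```

Call:
step_arm(increments="0 0 0.8 0 0 0; 0 0 0.8 0 0 0; 0 0 0.8 0 0 0; 0 0 0.8 0 0 0; 0 0 0.8 0 0 0")

```text
time: 6.1
tool_pos: [0.6307, 0.133, 0.1452]
ee_rot: [3.134, -0.007, 1.25]
wrist_force: [-1.5, 2.5, 9.0]
width: 0.0004
```

Call:
step_arm(increments="0 0 0.8 0 0 0; 0 0 0.8 0 0 0; 0 0 0.8 0 0 0; 0 0 0 0 0 0")

```text
time: 6.5
tool_pos: [0.6273, 0.1306, 0.1135]
ee_rot: [-3.139, 0.002, 1.248]
wrist_force: [0.6, 0.4, 0.4]
width: 0.0005
```

The force dropped to zero here too. I'll back off upward, move clear and check with the cameras.

Call:
step_arm(increments="0 0 -3 0 0 0; 0 0 -4 0 0 0; 0 0 -4 0 0 0; 0 0 -5 0 0 0; 0 0 0 0 0 0")

```text
time: 7.0
tool_pos: [0.631, 0.1313, 0.2853]
ee_rot: [3.127, -0.007, 1.249]
wrist_force: [-0.2, 0.5, 2.0]
width: 0.0004
```

Call:
step_arm(increments="0 -4 0 0 0 0; 0 -4 0 0 0 0; 0 -4 0 0 0 0; 0 -4 0 0 0 0; 0 0 0 0 0 0")

```text
time: 7.5
tool_pos: [0.4729, 0.183, 0.276]
ee_rot: [-3.141, -0.001, 1.252]
wrist_force: [0.8, -0.2, -0.5]
width: 0.0004
```

Run:
```python
from h import *
o=get_obs();print(o["time"],o["tool_pos"],o["wrist_force"])
a=cv2.cvtColor(snapshot("scene"),cv2.COLOR_RGB2BGR)[120:280,150:360]
b=cv2.cvtColor(snapshot("side"),cv2.COLOR_RGB2BGR)[120:280,165:355]
cv2.imwrite("pics/f.png",cv2.resize(np.hstack([a,b]),(800,320),interpolation=cv2.INTER_CUBIC))
```

```text
7.5 [0.47292343 0.18298703 0.27599968] [ 0.78724402 -0.19493026 -0.46407149]
```

View pics/f.png

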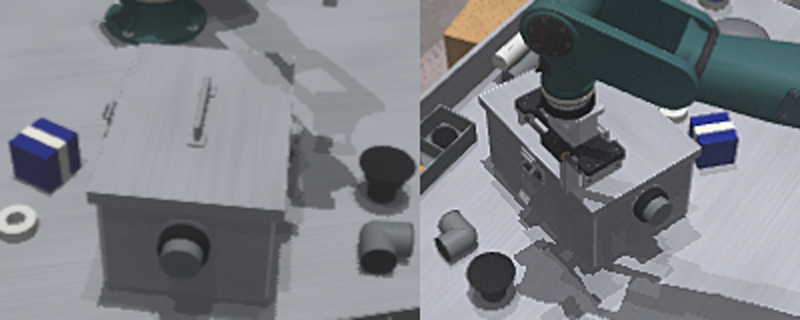

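Neither lever sticks out any more. The lid is seated, the bystanders are where they were, and the arm is clear. Handing in.

```bash
python3 -c "
from bench import *
print(close_job())"
```

```text
the job is handed in; nothing more can be done
None
```

I pushed both draw latches shut, then handed the job in at about 7.6 s of the 51 s allowed. No verdict was reported.

- **Method:** I found the trap at about (0.578, -0.021), yaw -0.32 rad, from the lid corners in two cameras. With the fingers closed, I pressed straight down about 33 mm outside each pivot.
- **Force checks:** The highest readings were about 7.4 N on the right latch and 9 N on the left. Each then fell to about zero, as expected once a lever passes its centre and snaps shut.
- **Last pictures:** Neither lever sticks out any more. The lid looks seated, the bystanders near the trap look unmoved, and the arm is clear of everything. The spanner was outside the last crops, and the bowl was outside or only partly in view. No move came down near either.
- **Not checked:** I could not read the lever angles directly, so fully shut (above 1.9 rad) is inferred from the pictures and the force drop.
- **Disagreements:** The side camera's lid corners were up to 6 mm off the fitted lid outline, and the scene camera's about 1 mm. In the wrist picture, a crossbar near the right pivot sat about 6 mm outward of the predicted pin; I took it to be part of the wire loop, not the pin. The lid also looked about 5% wider there than predicted, and I did not pursue that. The presses still landed on the levers.

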